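# Snap the assortment case's lid shut all round

## Task

The lid of the small-parts case on the workshop bench is only half on: press down each raised section of its rim with the fingertips until every side has clicked shut, flush with the lid. Only press with the fingers: do not lift, tip or shove the case, which must stay where it stands, and leave the things around it undisturbed. Finish clear of the case.

Things in the scene. Friction and masses are not known exactly. Their poses are not given: they have to be found in the camera images.
- case: Black plastic case with a grey lid (clear window), 130 x 170 mm (x, y), 56 mm high, 1 kg, loose on the table. Origin: centre of the underside, z up. Along each side of the lid, between fixed corners, runs one hinged rim section, 26 mm wide from hinge line to outer wall plus a 3 mm skirt: those at its -x and +x sides 104 mm long, at +y and -y 64 mm. Shut, their tops are level with the lid.
- front (a joint): Rim section on the case's -x side, hinge angle in rad: 0 = raised (all start so), outer edge 9 mm up; 0.36 = shut, level with the lid. Snap fit: let go before about 0.2 it springs back up, pressed past that it snaps to 0.36 within about 0.2 s and stays. Takes about 4 N at the outer edge, 8 N at half width: push through it down to the firm lid top.
- front_press (a point): Point to press on the front section: on its top face, middle of its length, 16 mm outward from its hinge line and 10 mm in from the case's outer wall. It moves with the section: about 56 mm above the table when shut, 62 mm when raised.
- back (a joint): Rim section on the case's +x side, hinge angle in rad: 0 = raised (all start so), outer edge 9 mm up; 0.36 = shut, level with the lid. Snap fit: let go before about 0.2 it springs back up, pressed past that it snaps to 0.36 within about 0.2 s and stays. Takes about 4 N at the outer edge, 8 N at half width: push through it down to the firm lid top.
- back_press (a point): Point to press on the back section: on its top face, middle of its length, 16 mm outward from its hinge line and 10 mm in from the case's outer wall. It moves with the section: about 56 mm above the table when shut, 62 mm when raised.
- left (a joint): Rim section on the case's +y side, hinge angle in rad: 0 = raised (all start so), outer edge 9 mm up; 0.36 = shut, level with the lid. Snap fit: let go before about 0.2 it springs back up, pressed past that it snaps to 0.36 within about 0.2 s and stays. Takes about 4 N at the outer edge, 8 N at half width: push through it down to the firm lid top.
- left_press (a point): Point to press on the left section: on its top face, middle of its length, 16 mm outward from its hinge line and 10 mm in from the case's outer wall. It moves with the section: about 56 mm above the table when shut, 62 mm when raised.
- right (a joint): Rim section on the case's -y side, hinge angle in rad: 0 = raised (all start so), outer edge 9 mm up; 0.36 = shut, level with the lid. Snap fit: let go before about 0.2 it springs back up, pressed past that it snaps to 0.36 within about 0.2 s and stays. Takes about 4 N at the outer edge, 8 N at half width: push through it down to the firm lid top.
- right_press (a point): Point to press on the right section: on its top face, middle of its length, 16 mm outward from its hinge line and 10 mm in from the case's outer wall. It moves with the section: about 56 mm above the table when shut, 62 mm when raised.
- bearing: Steel ring bearing lying flat, 52 mm across, 15 mm high; origin under its centre. Bystander.
- grease_jar: Small jar, 48 mm across, 60 mm high; origin under its centre. Bystander.
- socket: Steel wrench socket standing upright, 28 mm across, 50 mm high; origin under its centre. Bystander.
- vblock: Dark steel V-block, 44 x 44 mm, 38 mm high; origin under its centre. Bystander.
- wrench: Steel wrench lying flat along its x axis, 150 mm long; origin at its middle. Bystander.
- mug: White mug, 80 mm across, 90 mm high; origin under its centre. Bystander.
- spray_can: Spray can, 60 mm across, 160 mm high; origin under its centre. Bystander.
- brush: Hand brush lying along its x axis; origin under it. Bystander.
Mind the look-alikes: they are no part of the job. What is shaped like the case but orange is not meant.

How it is judged:
By the outcome, as a careful person would: the job done as asked, in the order asked, and still so for the second after the job is handed in, with the robot touching nothing.
It also fails if it takes over 40 s, if anything falls off the work surface, if the arm or the gripper's body presses on something with over 40 N, if the wrist force passes 120 N, or if a joint passes its speed limit or range.

## Robot

A 6-joint arm with a two-finger parallel gripper is mounted at the origin on the work surface. World frame = base frame: x ahead of the robot, y to its left, z up, the work surface at z = 0. Lengths are in m, angles in rad, forces in N, time in s.
With the tool pointing down it reaches from about 0.275 to 0.825 m from the base axis. Payload 4.9 kg.
Tool frame: the origin (TCP) lies midway between the tips of the shut fingers; the grasp point (between the pads) lies 19 mm behind it; z points along the fingers, y is the direction in which the jaws open and shut (so a half turn about z gives the same grasp; the last joint's range is limited). The gripper opens to 85 mm and grips with 20 to 120 N. Pads are 22 mm wide; open, the fingers measure 114 mm over their backs; the gripper's body (76 mm by 85 mm) begins 54 mm behind the grasp point. The pads swing forward as they close: fully open they stand 13 mm farther back than shut.
Start: joints at [1.112, 0.326, -0.193, 1.052, 0, 1.437], TCP at [0.176, 0.521, 0.231] pointing down, gripper open.
Joint ranges: [-2.65, 2.65], [-0.97, 1.79], [-1.3, 1.35], [-1.93, 2.1], [-1.47, 1.37], [-3.14, 3.14]. Speed limits (rad/s): [2.57, 2.57, 3.14, 3.14, 3.14, 3.14].

## Interface

Orientations are given as a rotation vector (axis times angle).
In Python, from cell import telemetry, get_image, robot gives the robot as it stands.
- The arm moves only by the tool send_rows, never from a script. Its argument "commands" is a list of rows, each a list of 7 numbers: the shift along the tool's x, y, z in mm, then the turn, a rotation vector about the tool's x, y, z in rad, then the finger opening in mm, from 0 to 85.4. A call has 1 to 8 rows; each row is the pose to reach, as a shift and turn from the pose measured when the call began, along the tool's axes at that moment; what a row does not reach only later rows make up. A row lasts 1/10 s, in which the tool goes at most 50 mm and 8.59 degrees, less where a joint would pass 70% of its speed; a pose out of reach is approached as far as the arm can. A call with a gripper value outside its range is refused whole. The fingers move at their own pace and stop on an object; "force" is the grip in N (left out, the last holds). Time passes only in rows, so rows that repeat a pose let the fingers close. It gives the time, the measured TCP pose, the force and the opening at its end, in the units of the state.
- telemetry.get_obs(): the state, without advancing time (a new reading comes with each control period).
- get_image(name): name is "side" or "top"; returns a dict with "img" (400x640x3 uint8, blue, green, red), "camera_matrix" (3x3 intrinsics, pixels), "extrinsics" (4x4, takes a point from world to camera coordinates). Camera axes: x right, y up, looking along -z (the intrinsics and any distortion apply to the point x, -y, -z); pixel columns grow to the right and rows downward; lengths in m; the calibration is good to about 2 mm. A picture is of the moment at which its call begins. There is no depth.
- robot.close_job(): hands the job in, once; it reports no verdict.
The state is a dict: "time_s": time; "joints": joint angles; "joint_vel": joint speeds; "tau": joint torques, N m; "tcp_pos": TCP position; "ee_rot": TCP orientation; "wrist_force": force on the tool from outside, world axes, zero at the start; "wrist_torque": the same for the moment, N m; "opening": finger opening in m.
Only numpy, scipy, OpenCV 4.12 (cv2) and the standard library are available. Lean on these libraries where they do the work, as an engineer would, in place of code of your own. Each camera call takes 0.05 s, during which the arm holds its last target. There are 200 camera calls.

## Working session

There is one attempt and no reset: what is moved stays moved. The work goes in short steps, Python scripts to look and compute and a tool call to move; the robot and the scene stay as the last step left them, time stands still between calls to the robot, and variables do not carry over. Pictures are saved under pics/ and viewed, about 8 in all and at most 12, crops included, and the job is handed in when it is done.

Besides the shell and the picture viewer there is one more tool, called after "Call:" by a JSON object that holds its "fn" and its "kwargs". send_rows: Moves the arm, as the interface text tells. Its arguments: {"type":"object","properties":{"commands":{"type":"array"},"force":{"type":"number"}},"required":["commands"]}

```bash
mkdir -p pics; ls; cat > h.py <<'E'
import numpy as np,cv2
from cell import telemetry,get_image,robot
def snap(name,f):
    d=get_image(name); cv2.imwrite(f'pics/{f}.png',d['img']); np.savez(f'pics/{f}.npz',K=d['camera_matrix'],E=d['extrinsics'],D=np.array(d.get('dist_coeffs',d.get('distortion',np.zeros(5))),float)); return d
def load(f):
    z=np.load(f'pics/{f}.npz'); return z['K'],z['E']
def proj(f,P):
    K,E=load(f); P=np.atleast_2d(P); c=P@E[:3,:3].T+E[:3,3]; c=c*[1,-1,-1]; u=c@K.T; return u[:,:2]/u[:,2:]
def ray(f,p):
    K,E=load(f); d=np.linalg.inv(K)@[p[0],p[1],1]; d=d*[1,-1,-1]; R=E[:3,:3]; return -R.T@E[:3,3], R.T@d
def atz(f,p,z):
    o,d=ray(f,p); return o+d*(z-o[2])/d[2]
def tri(f1,p1,f2,p2):
    o1,d1=ray(f1,p1);o2,d2=ray(f2,p2)
    s=np.linalg.lstsq(np.c_[d1,-d2],o2-o1,rcond=None)[0]; a=o1+d1*s[0];b=o2+d2*s[1]; return (a+b)/2,np.linalg.norm(a-b)
E
python3 - <<'E'
from h import *
d=snap('top','top0'); print(d.keys(),d['camera_matrix'],d['extrinsics']); snap('side','side0'); print(telemetry.get_obs())
E
```

```text
pics
dict_keys(['img', 'camera_matrix', 'extrinsics']) [[450.64151168   0.         332.61122918]
 [  0.         450.64151168 199.84178653]
 [  0.           0.           1.        ]] [[ 1.31393424e-02 -9.99913080e-01  1.09065857e-03 -7.81877556e-03]
 [ 9.91909908e-01  1.31718938e-02  1.26258607e-01 -4.65876231e-01]
 [-1.26261999e-01 -5.77120032e-04  9.91996761e-01 -1.22744100e+00]
 [ 0.00000000e+00  0.00000000e+00  0.00000000e+00  1.00000000e+00]]
{'time_s': 0.1, 'joints': array([ 1.11176679e+00,  3.26890816e-01, -1.93489488e-01,  1.05197672e+00,
        2.04225192e-05,  1.43660234e+00]), 'joint_vel': array([ 0.00120711, -0.00235229,  0.00080693, -0.00070132,  0.00062703,
        0.00187497]), 'tau': array([ 1.33945454e-03, -4.44237149e+01,  2.63038909e+01,  7.84192263e-03,
       -1.01665241e-04, -8.03603626e-06]), 'tcp_pos': array([0.17528399, 0.5207777 , 0.23056653]), 'ee_rot': array([-5.07933058e-01, -3.09977650e+00,  2.33474748e-03]), 'wrist_force': array([-0.46659878,  1.15229338,  0.06809941]), 'wrist_torque': array([ 0.02790299, -0.04790079,  0.0358392 ]), 'opening': 0.08540114982249179}
```

View pics/top0.png

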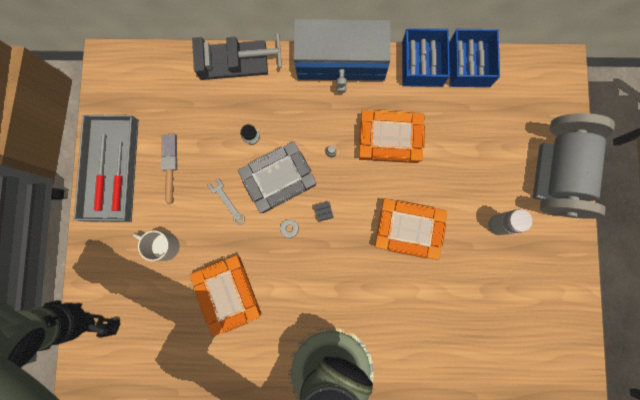

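View pics/side0.png

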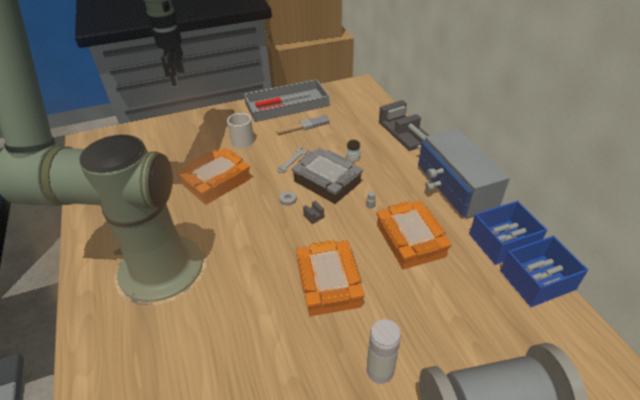

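Top: the grey-lidded case is at about (277,177), rotated, with the jar, socket, V-block, bearing and wrench around it. Side: the case is at about (327,174). Next I'll enlarge both.

```bash
python3 - <<'E'
from h import *
a=cv2.imread('pics/top0.png')[130:230,210:345]; a=cv2.resize(a,None,fx=5.9,fy=5.9,interpolation=cv2.INTER_CUBIC)
cv2.imwrite('pics/ct.png',a)
b=cv2.imread('pics/side0.png')[130:230,265:385]; cv2.imwrite('pics/cs.png',cv2.resize(b,None,fx=6,fy=6,interpolation=cv2.INTER_CUBIC))
E
```

```text
(no output)
```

View pics/ct.png

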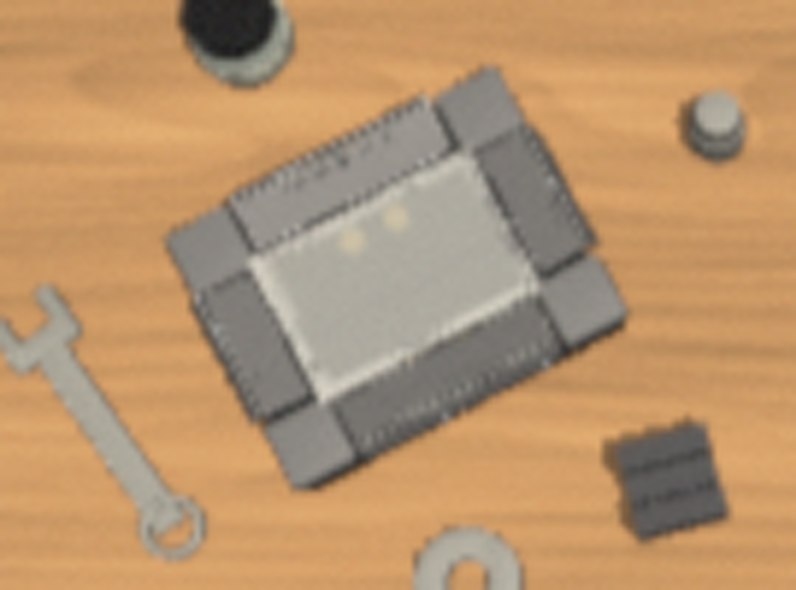

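View pics/cs.png

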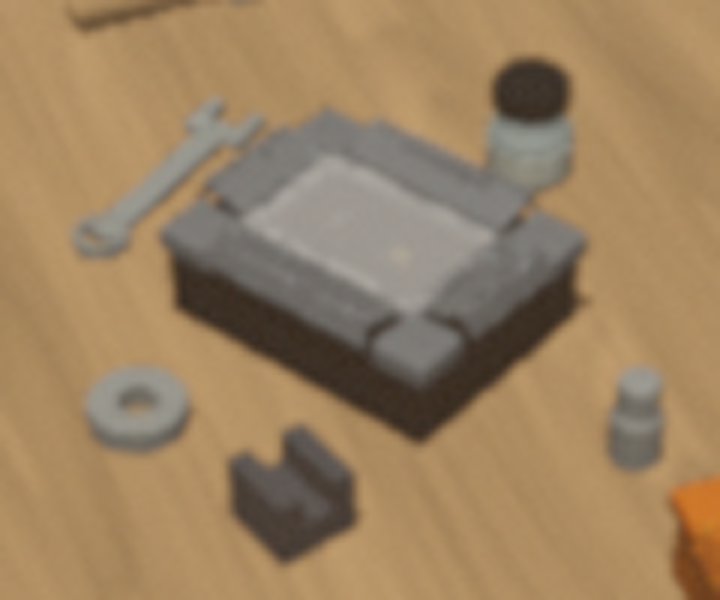

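```bash
cat >m.py <<'E'
from h import *
t=lambda x,y:((x+.5)/5.9-.5+210,(y+.5)/5.9-.5+130)
s=lambda x,y:((x+.5)/6-.5+265,(y+.5)/6-.5+130)
T=[(492,67),(627,308),(298,486),(166,238)]; S=[(587,240),(418,387),(163,237),(325,110)]
P=[]
for a,b in zip(T,S):
    p,e=tri('top0',t(*a),'side0',s(*b)); P.append(p); q=atz('top0',t(*a),.056); print(p.round(4),round(e,4),q.round(4),atz('side0',s(*b),.056).round(4))
P=np.array(P); print('c',P.mean(0),[np.linalg.norm(P[i]-P[i-1]).round(4) for i in range(4)])
# fit pose on z=.056 from both views
from scipy.optimize import least_squares
# corner order: top=far-left.. determine: long edge(170) = top-left, right-bottom
loc=np.array([[.065,-.085],[-.065,-.085],[-.065,.085],[.065,.085]])
def corners(v):
    x,y,a=v[:3]; R=np.array([[np.cos(a),-np.sin(a)],[np.sin(a),np.cos(a)]]); return np.c_[loc@R.T+[x,y],np.full(4,.056)]
def res(v):
    return np.r_[(proj('top0',corners(v))-[t(*a) for a in T]).ravel(),(proj('side0',corners(v))-[s(*a) for a in S]).ravel()]
r=least_squares(res,[*P.mean(0)[:2],.4]); print(r.x,np.degrees(r.x[2]));print(res(r.x).reshape(-1,2).round(2))
E
python3 m.py
```

```text
[0.6278 0.1109 0.0507] 0.001 [0.6259 0.1105 0.056 ] [0.6254 0.105  0.056 ]
[0.5115 0.0459 0.0444] 0.0047 [0.5119 0.0449 0.056 ] [0.5043 0.0343 0.056 ]
[0.4279 0.196  0.0498] 0.0012 [0.4267 0.1951 0.056 ] [0.4266 0.1885 0.056 ]
[0.5422 0.2611 0.054 ] 0.0006 [0.5421 0.2606 0.056 ] [0.541  0.2585 0.056 ]
c [0.52736586 0.15348288 0.0497183 ] [np.float64(0.1729), np.float64(0.1333), np.float64(0.1718), np.float64(0.1316)]
[0.5259506  0.15105932 0.51040281] 29.24392668969097
[[ 0.66  0.62]
 [-0.08  0.41]
 [ 0.62 -0.35]
 [ 1.3   0.37]
 [-0.86 -0.61]
 [ 0.67 -2.9 ]
 [-0.15 -1.04]
 [ 0.21  0.26]]
```

```bash
cat >>h.py <<'E'
from scipy.spatial.transform import Rotation as Ro
C=np.array([.5262,.1522]); A=np.radians(29.2)
PT=dict(front=(-.055,0),back=(.055,0),left=(0,.075),right=(0,-.075))
def W(n,z):
    c,s=np.cos(A),np.sin(A); return np.r_[np.array([[c,-s],[s,c]])@PT[n]+C,z]
def goal(p,yawdeg):  # yaw of tool y
    o=telemetry.get_obs(); R=Ro.from_rotvec(o['ee_rot']); 
    y=np.array([np.cos(np.radians(yawdeg)),np.sin(np.radians(yawdeg)),0]); z=np.array([0,0,-1.]); x=np.cross(y,z)
    G=Ro.from_matrix(np.c_[x,y,z]); print((R.inv().apply(p-o['tcp_pos'])*1000).round(1),(R.inv()*G).as_rotvec().round(3),'t',o['time_s'],o['tcp_pos'].round(4),o['wrist_force'].round(1))
E
python3 - <<'E'
from h import *
for n in PT: print(n,W(n,.09).round(3))
goal(W('left',.10),119.2); K=lambda p,z:atz('top0',p,z).round(3)
print(K((249,132),.06),K((332,150),.05),K((323,211),.038))
E
```

```text
front [0.478 0.125 0.09 ]
back [0.574 0.179 0.09 ]
left [0.49  0.218 0.09 ]
right [0.563 0.087 0.09 ]
[-394.7 -186.7  130.8] [-0.001 -0.001 -0.834] t 0.1 [0.1753 0.5208 0.2306] [-0.5  1.2  0.1]
[0.649 0.233 0.06 ] [0.603 0.002 0.05 ] [0.433 0.024 0.038]
```

Call:
{"fn": "send_rows", "kwargs": {"commands": [[-395,-187,100,0,0,-0.834,0],[-395,-187,100,0,0,-0.834,0],[-395,-187,100,0,0,-0.834,0],[-395,-187,100,0,0,-0.834,0],[-395,-187,100,0,0,-0.834,0],[-395,-187,100,0,0,-0.834,0],[-395,-187,100,0,0,-0.834,0],[-395,-187,100,0,0,-0.834,0]], "force": 40}}

```text
time_s: 0.9
tcp_pos: [0.4357, 0.2696, 0.1479]
ee_rot: [0.792, -3.039, 0.002]
wrist_force: [0.2, 0.7, 0.3]
opening: -0.0001
```

```bash
python3 -c "
from h import *
goal(W('left',.08),119.2); print(telemetry.get_obs()['opening'],telemetry.get_obs()['joints'].round(2))"
```

```text
[-21.7 -71.6  67.9] [-0.001 -0.001  0.   ] t 0.9 [0.4357 0.2696 0.1479] [0.2 0.7 0.3]
-9.204663083253212e-05 [ 0.41  0.33 -0.41  0.83 -0.   -0.1 ]
```

Call:
{"fn": "send_rows", "kwargs": {"commands": [[-22,-72,40,0,0,0,0],[-22,-72,50,0,0,0,0],[-22,-72,60,0,0,0,0],[-22,-72,68,0,0,0,0],[-22,-72,68,0,0,0,0]]}}

```text
time_s: 1.4
tcp_pos: [0.4884, 0.2177, 0.0789]
ee_rot: [0.793, -3.036, 0.001]
wrist_force: [-0.1, 0.3, -0.2]
opening: -0.0004
```

```bash
python3 -c "
from h import *
goal(W('left',.055),119.2); snap('side','s1'); snap('top','t1')
b=cv2.imread('pics/s1.png')[100:230,265:395];a=cv2.imread('pics/t1.png')[120:250,210:340]
cv2.imwrite('pics/b1.png',cv2.resize(np.hstack([b,a]),None,fx=3,fy=3,interpolation=cv2.INTER_CUBIC))"
```

```text
[-1.2 -0.7 23.9] [ 0.    -0.004  0.001] t 1.4 [0.4884 0.2177 0.0789] [-0.1  0.3 -0.2]
```

View pics/b1.png

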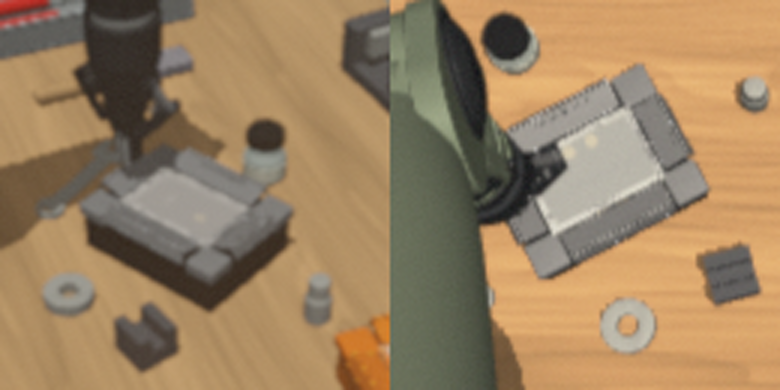

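Side view: the closed fingertips, at about (133,155) in the crop, stand above the left section. Pressing now.

Call:
{"fn": "send_rows", "kwargs": {"commands": [[-1,-1,10,0,0,0,0],[-1,-1,15,0,0,0,0],[-1,-1,18,0,0,0,0],[-1,-1,20,0,0,0,0],[-1,-1,22,0,0,0,0],[-1,-1,23,0,0,0,0]]}}

```text
time_s: 2.1
tcp_pos: [0.4906, 0.2178, 0.0571]
ee_rot: [0.795, -3.038, 0.002]
wrist_force: [-0.3, 0.0, -0.2]
opening: -0.0
```

Call:
{"fn": "send_rows", "kwargs": {"commands": [[0,0,1,0,0,0,0],[0,0,2,0,0,0,0],[0,0,3,0,0,0,0],[0,0,3,0,0,0,0]]}}

```text
time_s: 2.5
tcp_pos: [0.4906, 0.2176, 0.0558]
ee_rot: [0.795, -3.038, 0.003]
wrist_force: [-5.6, -0.7, 17.8]
opening: 0.0002
```

Call:
{"fn": "send_rows", "kwargs": {"commands": [[0,0,-10,0,0,0,0],[0,0,-30,0,0,0,0],[0,0,-30,0,0,0,0]]}}

```text
time_s: 2.8
tcp_pos: [0.4926, 0.2181, 0.0881]
ee_rot: [-0.794, 3.036, -0.003]
wrist_force: [0.4, -0.2, 0.4]
opening: 0.0
```

```bash
python3 -c "
from h import *
for n in PT: goal(W(n,.08),119.2)"
```

```text
[ 57.9 -73.8   8.2] [-0.003  0.003  0.002] t 2.8 [0.4926 0.2181 0.0881] [ 0.4 -0.2  0.4]
[-52.1 -74.    8.5] [-0.003  0.003  0.002] t 2.8 [0.4926 0.2181 0.0881] [ 0.4 -0.2  0.4]
[2.8 1.1 8.1] [-0.003  0.003  0.002] t 2.8 [0.4926 0.2181 0.0881] [ 0.4 -0.2  0.4]
[   3.1 -148.9    8.5] [-0.003  0.003  0.002] t 2.8 [0.4926 0.2181 0.0881] [ 0.4 -0.2  0.4]
```

Call:
{"fn": "send_rows", "kwargs": {"commands": [[58,-74,0,0,0,0,0],[58,-74,0,0,0,0,0],[58,-74,8,0,0,0,0],[58,-74,15,0,0,0,0],[58,-74,20,0,0,0,0],[58,-74,25,0,0,0,0],[58,-74,28,0,0,0,0],[58,-74,30,0,0,0,0]]}}

```text
time_s: 3.6
tcp_pos: [0.4781, 0.1258, 0.0576]
ee_rot: [-0.796, 3.036, -0.003]
wrist_force: [-0.0, 1.2, -0.8]
opening: 0.0001
```

```bash
python3 -c "
from h import *
goal(W('front',.055),119.2)"
```

```text
[ 0.2 -0.4  2.6] [-0.002  0.002  0.003] t 3.6 [0.4781 0.1258 0.0576] [-0.   1.2 -0.8]
```

Call:
{"fn": "send_rows", "kwargs": {"commands": [[0,0,1,0,0,0,0],[0,0,2,0,0,0,0],[0,0,3,0,0,0,0],[0,0,3.5,0,0,0,0],[0,0,3.5,0,0,0,0]]}}

```text
time_s: 4.1
tcp_pos: [0.4783, 0.1264, 0.0558]
ee_rot: [-0.797, 3.035, -0.002]
wrist_force: [-5.6, 0.3, 16.4]
opening: 0.0001
```

Call:
{"fn": "send_rows", "kwargs": {"commands": [[0,0,-10,0,0,0,0],[0,0,-30,0,0,0,0],[0,0,-30,0,0,0,0]]}}

```text
time_s: 4.4
tcp_pos: [0.4802, 0.1267, 0.0881]
ee_rot: [-0.796, 3.03, -0.002]
wrist_force: [-0.2, -0.2, 0.2]
opening: 0.0001
```

```bash
python3 -c "
from h import *
for n in PT: goal(W(n,.08),119.2)"
```

```text
[ 2.5 -0.2  8.1] [-0.004  0.008  0.004] t 4.4 [0.4802 0.1267 0.0881] [-0.2 -0.2  0.2]
[-107.5   -0.6    9. ] [-0.004  0.008  0.004] t 4.4 [0.4802 0.1267 0.0881] [-0.2 -0.2  0.2]
[-52.8  74.6   8.2] [-0.004  0.008  0.004] t 4.4 [0.4802 0.1267 0.0881] [-0.2 -0.2  0.2]
[-52.2 -75.4   8.8] [-0.004  0.008  0.004] t 4.4 [0.4802 0.1267 0.0881] [-0.2 -0.2  0.2]
```

Front has firm contact at 55.8 mm. Next is right.

Call:
{"fn": "send_rows", "kwargs": {"commands": [[-52,-75,0,0,0.008,0,0],[-52,-75,0,0,0.008,0,0],[-52,-75,8,0,0.008,0,0],[-52,-75,16,0,0.008,0,0],[-52,-75,21,0,0.008,0,0],[-52,-75,26,0,0.008,0,0],[-52,-75,29,0,0.008,0,0],[-52,-75,31,0,0.008,0,0]]}}

```text
time_s: 5.2
tcp_pos: [0.562, 0.0875, 0.0575]
ee_rot: [-0.799, 3.038, -0.005]
wrist_force: [-0.1, 0.4, 0.3]
opening: 0.0001
```

```bash
python3 -c "
from h import *
goal(W('right',.055),119.2)"
```

```text
[-0.3 -1.1  2.5] [-0.003 -0.     0.005] t 5.2 [0.562  0.0875 0.0575] [-0.1  0.4  0.3]
```

Call:
{"fn": "send_rows", "kwargs": {"commands": [[0,-1,1,0,0,0,0],[0,-1,2,0,0,0,0],[0,-1,3,0,0,0,0],[0,-1,3.5,0,0,0,0],[0,-1,3.5,0,0,0,0]]}}

```text
time_s: 5.7
tcp_pos: [0.5624, 0.0869, 0.0558]
ee_rot: [-0.799, 3.037, -0.004]
wrist_force: [-4.8, -0.3, 14.5]
opening: -0.0
```

Call:
{"fn": "send_rows", "kwargs": {"commands": [[0,0,-10,0,0,0,0],[0,0,-30,0,0,0,0],[0,0,-30,0,0,0,0]]}}

```text
time_s: 6.0
tcp_pos: [0.5645, 0.0871, 0.0885]
ee_rot: [-0.798, 3.032, -0.006]
wrist_force: [1.3, -0.7, -0.1]
opening: -0.0001
```

```bash
python3 -c "
from h import *
for n in PT: goal(W(n,.08),119.2)"
```

```text
[56.4 75.8  7.9] [-0.005  0.005  0.005] t 6.0 [0.5645 0.0871 0.0885] [ 1.3 -0.7 -0.1]
[-53.6  75.3   8.4] [-0.005  0.005  0.005] t 6.0 [0.5645 0.0871 0.0885] [ 1.3 -0.7 -0.1]
[  1.  150.5   7.8] [-0.005  0.005  0.005] t 6.0 [0.5645 0.0871 0.0885] [ 1.3 -0.7 -0.1]
[1.7 0.5 8.5] [-0.005  0.005  0.005] t 6.0 [0.5645 0.0871 0.0885] [ 1.3 -0.7 -0.1]
```

Call:
{"fn": "send_rows", "kwargs": {"commands": [[-54,75,0,0,0.005,0,0],[-54,75,0,0,0.005,0,0],[-54,75,8,0,0.005,0,0],[-54,75,16,0,0.005,0,0],[-54,75,21,0,0.005,0,0],[-54,75,26,0,0.005,0,0],[-54,75,29,0,0.005,0,0],[-54,75,31,0,0.005,0,0]]}}

```text
time_s: 6.8
tcp_pos: [0.5748, 0.178, 0.0571]
ee_rot: [-0.798, 3.038, -0.009]
wrist_force: [-0.1, -0.6, 0.0]
opening: 0.0002
```

```bash
python3 -c "
from h import *
goal(W('back',.055),119.2)"
```

```text
[-0.   1.2  2. ] [-0.005 -0.001  0.004] t 6.8 [0.5748 0.178  0.0571] [-0.1 -0.6  0. ]
```

Call:
{"fn": "send_rows", "kwargs": {"commands": [[0,0,1,0,0,0,0],[0,0,2,0,0,0,0],[0,0,3,0,0,0,0],[0,0,3.5,0,0,0,0],[0,0,3.5,0,0,0,0]]}}

```text
time_s: 7.3
tcp_pos: [0.5747, 0.1776, 0.0559]
ee_rot: [-0.797, 3.038, -0.01]
wrist_force: [-6.7, -1.5, 17.0]
opening: 0.0002
```

Call:
{"fn": "send_rows", "kwargs": {"commands": [[0,0,-15,0,0,0,0],[0,0,-60,0,0,0,0],[0,0,-110,0,0,0,0],[40,50,-150,0,0,0,0],[80,100,-180,0,0,0,0],[100,150,-180,0,0,0,0],[120,200,-180,0,0,0,0],[120,240,-180,0,0,0,0]]}}

```text
time_s: 8.1
tcp_pos: [0.3755, 0.3018, 0.2335]
ee_rot: [-0.794, 3.037, -0.01]
wrist_force: [0.5, 0.3, 0.6]
opening: -0.0001
```

Call:
{"fn": "send_rows", "kwargs": {"commands": [[50,50,0,0,0,0,0],[50,90,0,0,0,0,0],[50,130,0,0,0,0,0],[50,150,0,0,0,0,0],[50,150,0,0,0,0,0]]}}

```text
time_s: 8.6
tcp_pos: [0.2572, 0.4098, 0.2326]
ee_rot: [-0.8, 3.035, -0.009]
wrist_force: [-0.1, -0.4, -0.5]
opening: -0.0002
```

```bash
python3 -c "
from h import *
snap('side','s2'); snap('top','t2')
f=lambda n,y,x,h,w:cv2.imread('pics/'+n+'.png')[y:y+h,x:x+w]
r=lambda m:np.hstack([f('side'+'0' if m==0 else 's2',130,265,100,130),f('top0' if m==0 else 't2',130,215,100,130)])
cv2.imwrite('pics/b2.png',cv2.resize(np.vstack([r(0),r(1)]),None,fx=3,fy=3,interpolation=cv2.INTER_CUBIC))"
```

```text
(no output)
```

View pics/b2.png

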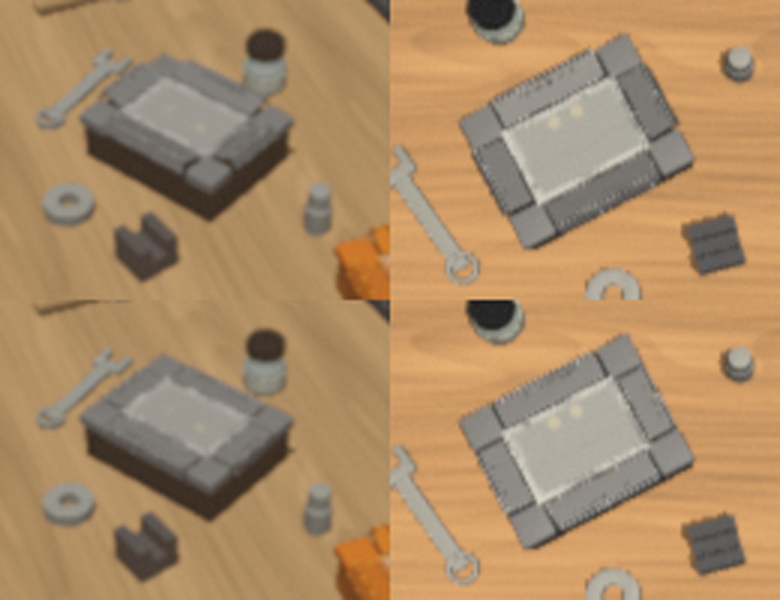

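The picture has the "before" views on top and the "after" views below. After pressing, all four sections are level with the fixed corners. The case outline is in the same place, for example the right corner at (690,160) before and (690,460) after, which is the same spot allowing for the 300-pixel row offset. The neighbouring objects have not moved either.

```bash
python3 -c "
from h import *
print(robot.close_job())"
```

```text
the job is handed in; nothing more can be done
None
```

All four raised rim sections of the grey-lidded case are shut, and I handed the job in after about 9 s of robot time. I pressed them with the closed fingertips in the order left, front, right, back. Each time the tips met the firm lid top at about 56 mm, at 15–18 N.

- **Lid:** in the last pictures every section is level with the fixed corners. That and the firm contact are my only evidence of latching, since the hinge angles can't be read.
- **Surroundings:** the case and the things next to it look unmoved compared with the first pictures. I compared only the area around the case, not the whole bench.
- **Arm:** it finished well clear of the case at 0.23 m height, with wrist force at zero within noise.
- **Disagreement:** triangulating the lid corners gave heights of 44–54 mm against the stated 56 mm. The largest error was at the corner nearest the side camera. Contact confirmed 56 mm.

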